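# Press the drainer's snap seam home with a stick

### The job

Take the wooden stick out of the narrow enamel cup and, holding it slanted so that it reaches under the drainer's shelf, run its tip slowly along the snap seam of the drip tray: start at the end nearest the spring clip and go to the far end in one pass without lifting off, pressing steadily but not hard, so that all five tongues go down flush. Then stand the stick back upright in the narrow cup, tip down, and leave everything else where it is; only the stick may press on the drainer.

Things in the scene. Friction and masses are not known exactly. Their poses are not given: they have to be found in the camera images.
- drainer: white drainer fixed on the green plank (top 128 mm above the table). Origin: centre of its underside, on the plank; x away from the robot at yaw 0, y left, z up. Posts at y = +-118 mm. Under its open bar shelf lies a grey drip tray with the snap seam, five white rigid tongues in a row. A wooden spring clip pins a round lid on its +y side. It cracks above 30 N of push.
- shelf_bar (a point): middle of the front bar of the drainer's shelf, 110 mm above the plank, 105 mm in front of the drainer's origin; the bar is 8 mm thick, 236 mm long, parallel to the drainer's y; bars 5 mm thick run back from it over the seam every 35 mm
- seam_first (a point): centre of tongue 0, the one nearest the clip (drainer x -73.7, y +55.5 mm), at the tray's nominal height, 35 mm above the plank. The tray really sits anywhere from 3 mm lower to 3 mm higher, level; this is not measured and must be felt. Axes as the drainer
- seam_mid (a point): the same at tongue 2. The seam line is an arc of radius 250 mm about drainer x +170, y 0 mm, bowed towards the robot; tongue centres at angles +0.224, +0.112, 0, -0.112, -0.224 rad, i.e. (170 - 250 cos, 250 sin) mm. A rib 2.5 mm high runs 11 mm to each side of the line
- seam_last (a point): the same at tongue 4, the last, farthest from the clip (drainer x -73.7, y -55.5 mm)
- tongue0 (a joint): snap tongue 0, counted from the clip end: 0 = 4 mm proud of the tray top, 0.004 m = fully home, flush; moves straight down, resists with about 3 N, stays where left. 28 mm along the seam, 14 mm wide; flat middle 9.6 mm, both ends slope down at 27 degrees, so a tip pushed along the seam rides on and presses it down
- tongue1 (a joint): snap tongue 1, counted from the clip end: 0 = 4 mm proud of the tray top, 0.004 m = fully home, flush; moves straight down, resists with about 3 N, stays where left. 28 mm along the seam, 14 mm wide; flat middle 9.6 mm, both ends slope down at 27 degrees, so a tip pushed along the seam rides on and presses it down
- tongue2 (a joint): snap tongue 2, counted from the clip end: 0 = 4 mm proud of the tray top, 0.004 m = fully home, flush; moves straight down, resists with about 3 N, stays where left. 28 mm along the seam, 14 mm wide; flat middle 9.6 mm, both ends slope down at 27 degrees, so a tip pushed along the seam rides on and presses it down
- tongue3 (a joint): snap tongue 3, counted from the clip end: 0 = 4 mm proud of the tray top, 0.004 m = fully home, flush; moves straight down, resists with about 3 N, stays where left. 28 mm along the seam, 14 mm wide; flat middle 9.6 mm, both ends slope down at 27 degrees, so a tip pushed along the seam rides on and presses it down
- tongue4 (a joint): snap tongue 4, counted from the clip end: 0 = 4 mm proud of the tray top, 0.004 m = fully home, flush; moves straight down, resists with about 3 N, stays where left. 28 mm along the seam, 14 mm wide; flat middle 9.6 mm, both ends slope down at 27 degrees, so a tip pushed along the seam rides on and presses it down
- stick: wooden stick 148 mm long, about 50 g: round shaft 10 mm thick with a rounded tip for the lower 82 mm, then a square handle 16 x 16 mm for the top 66 mm. Origin at the tip, z along the stick towards the handle's top, x and y normal to the handle's flats. It starts tip down in the narrow cup, leaning about 16 degrees, to the robot's side or sideways
- stick_tip (a point): the stick's tip (its origin)
- stick_grip (a point): a point on the stick's axis in the square handle, 104 mm from the tip, where fingers clear the cup's rim
- cup: narrow handleless enamel cup, loose on the plank, 38 mm across, 80 mm tall, 31 mm inside, floor 5 mm thick. Origin: centre of its underside; z up
- cup_in (a point): centre of the narrow cup's inner floor
- cup_rim (a point): centre of the narrow cup's mouth
- mortar: bystander: stone mortar, 110 mm across at the rim, 65 mm tall
- pestle: bystander: wooden pestle standing on its thick end beside the mortar, 120 mm tall, thick end 36 mm
- bowl: bystander: stainless steel bowl, 140 mm across, 50 mm tall
- mug: bystander: wide enamel cup with a handle, 84 mm across, 75 mm tall
- jar: bystander: lidded glass jar, 60 mm across, 90 mm tall
- soap: bystander: bar of soap lying on the table in front of the plank, 55 x 80 x 25 mm
- brush: bystander: brush lying on the table in front of the plank
Mind the look-alikes: they are no part of the job. Of the things shaped like the stick, the wooden one is meant.

How it is judged (in metres and radians):
On the way, in this order (a step that is already met when the one before it is completed fails the run):
1. the first tongue, nearest the clip, is pressed home by the stick (value of joint tongue0 above 0.003 m and contact force between stick and drainer above 0.3 N), for 0.05 s.
2. the middle tongue is pressed home by the stick (value of joint tongue2 above 0.003 m and contact force between stick and drainer above 0.3 N), for 0.05 s.
3. the last tongue is pressed home by the stick (value of joint tongue4 above 0.003 m and contact force between stick and drainer above 0.3 N), for 0.05 s.
At the end, for the whole second after the job is handed in: All five tongues are at least 3.0 of their 4 mm down; the stick rests, released, tip down on the narrow cup's floor (within 15 mm above it), less than 23 degrees from upright; the cup stands upright on the plank within 60 mm of where it was (value of joint each of tongue0, tongue1, tongue2, tongue3, tongue4 above 0.003 m and horizontal distance between stick_tip and cup_in below 0.018 m and z of stick_tip in the frame of cup between -0.002 and 0.02 m and angle between stick's own z axis and vertical below 0.4 rad and angle between cup's own z axis and vertical below 0.1 rad and linear speed of stick below 0.02 m/s and height (world z) of cup above 0.12 m and distance of cup from where it was at the start of the episode below 0.06 m); the robot touches nothing.
It fails at once if the stick is lifted off the seam (tip over 12 mm above the nominal tray top) between the first tongue and the last (value of joint tongue0 above 0.003 m and value of joint tongue4 below 0.003 m and z of stick_tip in the frame of drainer above 0.047 m).
It fails at once if the stick is rushed along the seam (over 150 mm/s) (value of joint tongue0 above 0.003 m and value of joint tongue4 below 0.003 m and linear speed of stick above 0.15 m/s).
It fails at once if the stick pushes on the drainer with more than 30 N (contact force between stick and drainer above 30 N).
It fails at once if the robot itself pushes on the drainer (contact force between any of the fingers, the arm and drainer above 3 N).
It fails at once if a bystander is shifted by more than 30 mm (distance of any of mortar, pestle, bowl, mug, jar, soap, brush from where it was at the start of the episode above 0.03 m).
It also fails if it takes over 72 s, if anything falls off the work surface, if the arm or the gripper's body presses on something with over 40 N, if the wrist force passes 120 N, or if a joint passes its speed limit or range.

### The arm

A 6-joint arm with a two-finger parallel gripper is mounted at the origin on the work surface. World frame = base frame: x ahead of the robot, y to its left, z up, the work surface at z = 0. Lengths are in mm, angles in rad, forces in N, time in s.
With the tool pointing down it reaches from about 400 to 925 mm from the base axis. Payload 12.5 kg.
Tool frame: the origin (TCP) lies at the very end of the fingers, on their centre line; the grasp point (between the pads) lies behind it (env.grip_depth is the z of the grasp point in the tool frame, in mm); z points along the fingers, y is the line along which they close (so a half turn about z gives the same grasp; the last joint's range is limited). The gripper opens to 95 mm and grips with 3 to 60 N. Pads are 20 mm wide; open, the fingers measure 119 mm over their backs; the gripper's body (75 mm by 180 mm) begins 59 mm behind the grasp point.
Start: joints at [-1.324, 0.491, 1.559, -0, 1.092, -0.106], TCP at [215.978, -586.516, 214.661] pointing down, gripper open.
Joint ranges: [-3.1, 3.1], [-0.84, 2.19], [0.05, 2.79], [-1.13, 4.28], [0.06, 2.93], [-2.69, 2.69]. Speed limits (rad/s): [2.22, 2.22, 2.79, 3.14, 3.14, 3.14].

### API

Orientations are given as [roll, pitch, yaw] about the fixed x, y, z axes, in that order (R = Rz(yaw) Ry(pitch) Rx(roll)).
In Python, from cell import env, optics gives the robot as it stands.
- The arm moves only by the tool step_arm, never from a script. Its argument "moves" is a list of rows, each an object of numbers: "tx", "ty", "tz": the shift along the tool's x, y, z in mm; "roll": the turn about the tool's z in rad. In form: [{"tx": .., "ty": .., "tz": .., "roll": ..}, ...]. A call has 1 to 12 rows; each row is the pose to reach, as a shift and turn from the pose commanded when the call began, along the tool's axes at that moment; what a row does not reach only later rows make up. A row lasts 1/12 s, in which the tool goes at most 41.7 mm and 7.16 degrees, less where a joint would pass 70% of its speed; a pose out of reach is approached as far as the arm can. A call with a gripper value outside its range is refused whole. "grip" is the finger opening in mm, from 0 to 95.1, set as the call begins (left out, the last holds). The fingers move at their own pace and stop on an object; the grip force is fixed at half the most. Time passes only in rows, so rows that repeat a pose let the fingers close. It gives the time, the measured TCP pose, the force, the opening and the grip force at its end, in the units of the state.
- env.state(): the state, without advancing time (a new reading comes with each control period).
- optics.read_camera(name): name is "side" or "top"; returns a dict with "pixels" (480x640x3 uint8, blue, green, red), "mtx" (3x3 intrinsics, pixels), "dist" ([k1, k2, p1, p2, k3] as OpenCV has them; the pictures are not rectified), "view" (4x4, takes a point from world to camera coordinates). Camera axes: x right, y down, z forward; pixel columns grow to the right and rows downward; lengths in mm; the calibration is good to about 2 mm. A picture is of the moment at which its call begins. There is no depth.
- env.job_done(): hands the job in; it is judged then, once.
The state is a dict: "t": time; "joints": joint angles; "qvel": joint speeds; "tau": joint torques, N m; "eef_pos": TCP position; "tcp_rot": TCP orientation; "ft_force": force on the tool from outside, world axes, zero at the start; "moment": the same for the moment, N m; "opening": opening from 0.0 (shut) to 1.0 (fully open); "grip_force": force on a finger pad.
Only numpy, scipy, OpenCV 4.12 (cv2) and the standard library are available. Lean on these libraries where they do the work, as an engineer would, in place of code of your own. Each camera call takes 0.05 s, during which the arm holds its last target. There are 200 camera calls.

## Working session

There is one attempt and no reset: what is moved stays moved. The work goes in short steps, Python scripts to look and compute and a tool call to move; the robot and the scene stay as the last step left them, time stands still between calls to the robot, and variables do not carry over. Pictures are saved under pics/ and viewed, at most 10 in all, crops included, and the job is handed in when it is done.

Besides the shell and the picture viewer there is one more tool, called after "Emit:" as name(argument=value, ...) on one line, values as JSON. step_arm: Moves the arm, as the interface text tells. Its arguments: {"type":"object","properties":{"moves":{"type":"array"},"grip":{"type":"number"}},"required":["moves"]}

```bash
ls; mkdir -p pics; python3 - <<'E'
from cell import env, optics
import cv2,pickle
d={}
for n in("side","top"):
    c=optics.read_camera(n);d[n]=c;cv2.imwrite(f"pics/{n}0.png",c["pixels"]);print(n,c["mtx"].tolist(),c["dist"],c["view"].round(3).tolist())
pickle.dump(d,open("c0.pkl","wb"))
print(env.state(),env.grip_depth)
E
```

```text
pics
side [[577.0611298291954, 0.0, 318.8726517510515], [0.0, 577.0611298291954, 239.5674865104456], [0.0, 0.0, 1.0]] [-0.11823338  0.          0.          0.          0.        ] [[0.851, -0.525, -0.012, -345.976], [-0.38, -0.6, -0.704, 261.638], [0.362, 0.604, -0.71, 1610.392], [0.0, 0.0, 0.0, 1.0]]
top [[522.8687763636854, 0.0, 316.7843428470154], [0.0, 522.8687763636854, 240.48514655859555], [0.0, 0.0, 1.0]] [0.01927466 0.         0.         0.         0.        ] [[-0.006, -1.0, -0.019, 20.96], [-0.982, 0.009, -0.186, 437.375], [0.186, 0.018, -0.982, 1324.796], [0.0, 0.0, 0.0, 1.0]]
{'t': 0.1, 'joints': array([-1.32360793e+00,  4.91520448e-01,  1.55935139e+00, -9.17343184e-06,
        1.09166099e+00, -1.05628060e-01]), 'qvel': array([-0.00030142, -0.00168605, -0.00141799, -0.00101041,  0.00126604,
        0.00286629]), 'tau': array([ 2.57364896e-03, -6.13621330e+01, -2.58606255e+01,  6.93639927e-02,
        4.70075500e-02, -4.77661013e-05]), 'eef_pos': array([ 215.92093837, -586.31997369,  214.11980546]), 'tcp_rot': array([-3.14065686e+00, -9.10332786e-05,  3.52820646e-01]), 'ft_force': array([ 0.80957307, -0.43298226,  0.06256715]), 'moment': array([ 0.02844843, -0.01859502, -0.03573097]), 'grip_force': 0.0, 'opening': 0.9985944269072561} -18.8
```

View pics/side0.png

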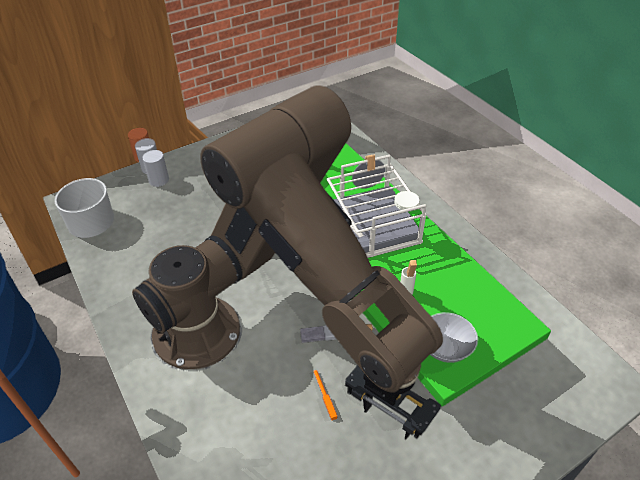

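View pics/top0.png

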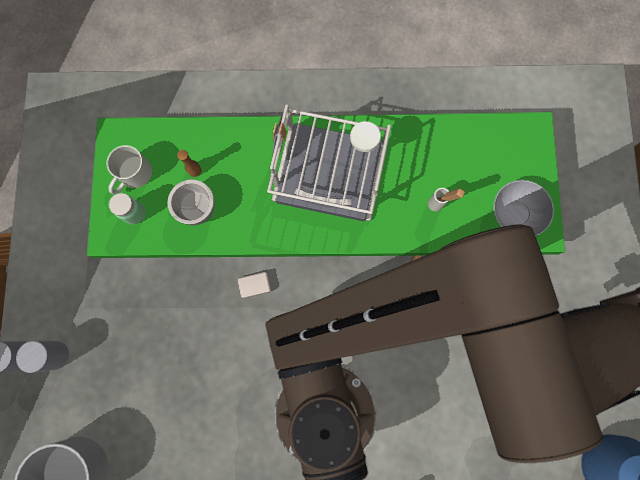

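Side view: narrow cup with a wooden stick at about (409,275), drainer at (380,205). Top view: stick/cup at (440,200), drainer at (330,165), clip on its left at (280,130) and the white round lid at (365,135). Stick-like candidates are the pestle, top (188,162), thick-ended beside the mortar; the orange brush, side (327,397), lying on the table; and the stick in the narrow cup, top (452,196). The last fits, so I'll confirm it enlarged.

```bash
python3 - <<'E'
import cv2,pickle,numpy as np
d=pickle.load(open("c0.pkl","rb"))
T=d["top"]["pixels"];S=d["side"]["pixels"]
def up(a,x,y,w,h,s):return cv2.resize(a[y:y+h,x:x+w],None,fx=s,fy=s,interpolation=cv2.INTER_CUBIC)
a=up(T,255,90,160,150,2.5*1.0); 
cv2.imwrite("pics/c1.png",up(T,260,95,140,130,4.5)[:600])
m=np.hstack([up(T,415,170,66,60,6),up(S,378,240,66,60,6)])
cv2.imwrite("pics/c2.png",m)
cv2.imwrite("pics/c3.png",up(S,320,140,120,120,5))
E
```

```text
(no output)
```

View pics/c1.png

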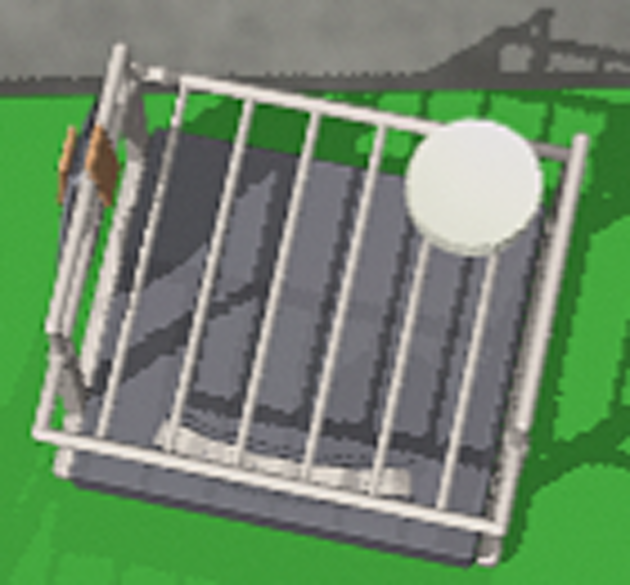

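View pics/c2.png

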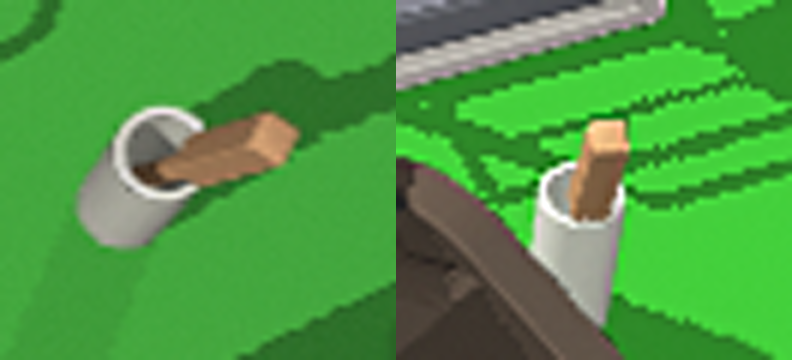

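View pics/c3.png

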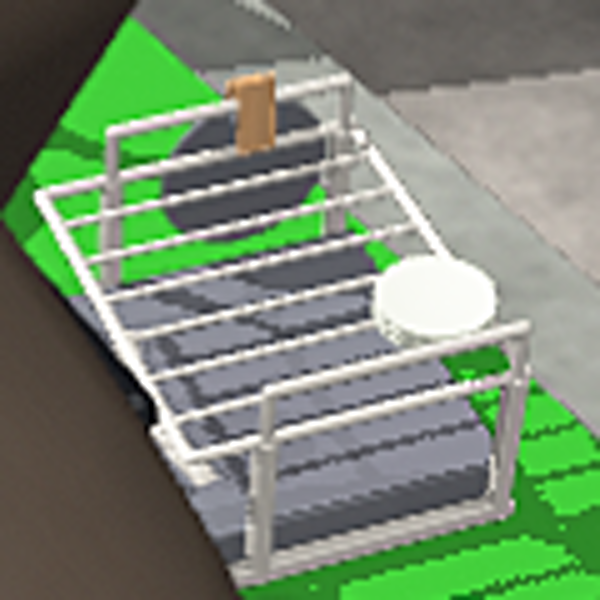

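Confirmed: a square-handled wooden stick in the narrow handleless cup, leaning right in the top view. Rim centre is at about top (441.7,195.3) / side (409,272.2). Handle top is at about top (460,192.5) / side (413.3,261.3). The shelf's front bar runs in the top view from about (269,191) to (371,212.5), and the five white tongues lie just behind it.

```bash
cat > h.py <<'E'
import cv2,numpy as np,pickle
from scipy.spatial.transform import Rotation as Ro
def ray(c,p):
    u=cv2.undistortPoints(np.float64([[p]]),c["mtx"],c["dist"])[0,0]
    V=c["view"];R=V[:3,:3];o=-R.T@V[:3,3];v=R.T@np.r_[u,1];return o,v/np.linalg.norm(v)
def onz(c,p,z):
    o,v=ray(c,p);return o+v*(z-o[2])/v[2]
def tri(d,ps,pt):
    A=np.zeros((3,3));b=np.zeros(3);rs=[ray(d["side"],ps),ray(d["top"],pt)]
    for o,v in rs:
        M=np.eye(3)-np.outer(v,v);A+=M;b+=M@o
    x=np.linalg.solve(A,b);return x.round(1),[round(float(np.linalg.norm(np.cross(x-o,v))),1) for o,v in rs]
def px(c,P):
    V=c["view"];return cv2.projectPoints(np.float64(P).reshape(-1,3),cv2.Rodrigues(V[:3,:3])[0],V[:3,3],c["mtx"],c["dist"])[0].reshape(-1,2)
def tool(s,dw): return Ro.from_euler("xyz",s["tcp_rot"]).inv().apply(dw)
E
python3 - <<'E'
from h import *
d=pickle.load(open("c0.pkl","rb"));T=d["top"]
print("handle",tri(d,(413.3,261.3),(460,192.5)))
print("rim",tri(d,(409,272.2),(441.7,195.3)),onz(T,(441.7,195.3),208))
c=lambda x,y:(260+x/4.5,95+y/4.5)
L=onz(T,c(40,432),238);Rr=onz(T,c(500,530),238);print("bar",L,Rr,np.linalg.norm(L-Rr),"mid",(L+Rr)/2,"yaw",np.arctan2(-(L-Rr)[0],(L-Rr)[1]))
B=onz(T,c(130,68),238);B2=onz(T,c(575,155),238);print("backbar",B,B2,np.arctan2(-(B-B2)[0],(B-B2)[1]))
print("frame front",tri(d,(373,219),c(520,437)),"back",tri(d,(425,205),c(580,140)))
# tongue ends by white mask near seam
for z in(163,167):print("tongue ends",onz(T,c(155,437),z),onz(T,c(410,490),z))
# plank green front edge
for p in((90,256),(245,256)):print("plank front",onz(T,p,128))
yaw=np.arctan2(-(L-Rr)[0],(L-Rr)[1]);m=(L+Rr)/2
R=Ro.from_euler("z",yaw).as_matrix();O=m+R@[105,0,-110];print("drainer",O,yaw)
P=[O+R@[170-250*np.cos(a),250*np.sin(a),39] for a in(.224,.112,0,-.112,-.224)];print(np.round(P,1))
print("proj crop",((px(T,P)-[260,95])*4.5).round(),((px(d["side"],[O+R@[-105,-118,110],O+R@[-105,118,110]])-[320,140])*5).round())
E
```

```text
handle (array([ 496.7, -298.6,  281.2]), [1.7, 1.7])
rim (array([ 510.6, -275.1,  210.1]), [1.7, 1.7]) [ 509.54735763 -274.81647024  208.        ]
bar [515.75295379 122.36402583 238.        ] [ 462.45052389 -108.34868857  238.        ] 236.7900032020606 mid [489.10173884   7.00766863 238.        ] yaw -0.22705000420409543
backbar [711.27613206  77.61369896 238.        ] [ 660.16551797 -151.66044927  238.        ] -0.21933719989966174
frame front (array([ 502.9, -117.2,  275.6]), [3.4, 3.4]) back (array([ 653.6, -150.2,  278.4]), [2.4, 2.4])
tongue ends [534.06852015  68.85263945 163.        ] [503.21054208 -67.57170798 163.        ]
tongue ends [532.91815304  68.6046127  167.        ] [502.1613325  -67.37251331 167.        ]
plank front [387.68055597 570.21710846 128.        ]
plank front [384.24645723 191.19461852 128.        ]
drainer [591.4068813  -16.62827488 128.        ] -0.22705000420409543
[[532.   54.1 167. ]
 [521.3  28.3 167. ]
 [513.5   1.4 167. ]
 [508.7 -26.2 167. ]
 [507.  -54.1 167. ]]
proj crop [[182. 438.]
 [230. 457.]
 [281. 471.]
 [332. 479.]
 [385. 481.]] [[184. 466.]
 [ 38. 201.]]
```

Positions agree between the views: drainer origin ≈ (591,-17), yaw -0.227, cup ≈ (510,-275). The stick leans towards azimuth -119°. First I move above the handle with the closing axis square to the lean.

```bash
python3 - <<'E'
from cell import env
from h import *
s=env.state();print(s["eef_pos"]);print(tool(s,np.array([502.6,-288,320])-s["eef_pos"]).round(1), tool(s,[0,0,110]).round(1))
E
```

```text
[ 215.92093837 -586.31997369  214.11980546]
[ 372.1 -181.  -105.7] [ 0.0e+00 -1.0e-01 -1.1e+02]
```

Emit:
step_arm(moves=[{"tz": -40},{"tz": -80},{"tz": -106,"roll": -0.12},{"tx": 33,"ty": -16,"tz": -106,"roll": -0.24},{"tx": 70,"ty": -34,"tz": -106,"roll": -0.36},{"tx": 107,"ty": -52,"tz": -106,"roll": -0.48},{"tx": 144,"ty": -70,"tz": -106,"roll": -0.6},{"tx": 181,"ty": -88,"tz": -106,"roll": -0.71},{"tx": 218,"ty": -106,"tz": -106,"roll": -0.71},{"tx": 255,"ty": -124,"tz": -106,"roll": -0.71},{"tx": 292,"ty": -142,"tz": -106,"roll": -0.71},{"tx": 329,"ty": -160,"tz": -106,"roll": -0.71}], grip=95)

```text
validation failed for argument at $.mo...
```

```bash
python3 - <<'E'
from cell import env,optics
from h import *
d={n:optics.read_camera(n) for n in("side","top")};pickle.dump(d,open("c1.pkl","wb"))
s=env.state();print(s["eef_pos"],s["tcp_rot"],s["joints"]);print(tool(s,np.array([502.6,-288,320])-s["eef_pos"]).round(1))
up=lambda a,x,y,w,h,f:cv2.resize(a[y:y+h,x:x+w],None,fx=f,fy=f,interpolation=cv2.INTER_CUBIC)
cv2.imwrite("pics/c4.png",np.hstack([up(d["top"]["pixels"],400,150,100,100,4),up(d["side"]["pixels"],360,220,100,100,4)]))
E
```

```text
[ 215.93601778 -586.37538967  214.28808282] [-3.14095321e+00 -6.90487936e-05  3.52773821e-01] [-1.32361034e+00  4.91327965e-01  1.55921010e+00  1.43335376e-06
  1.09169775e+00 -1.05588517e-01]
[ 372.1 -181.  -105.6]
```

Emit:
step_arm(moves=[{"tx": 0,"ty": 0,"tz": -40,"roll": 0},{"tx": 0,"ty": 0,"tz": -80,"roll": 0},{"tx": 0,"ty": 0,"tz": -106,"roll": -0.12},{"tx": 33,"ty": -16,"tz": -106,"roll": -0.24},{"tx": 70,"ty": -34,"tz": -106,"roll": -0.36},{"tx": 107,"ty": -52,"tz": -106,"roll": -0.48},{"tx": 144,"ty": -70,"tz": -106,"roll": -0.6},{"tx": 181,"ty": -88,"tz": -106,"roll": -0.71},{"tx": 218,"ty": -106,"tz": -106,"roll": -0.71},{"tx": 255,"ty": -124,"tz": -106,"roll": -0.71},{"tx": 292,"ty": -142,"tz": -106,"roll": -0.71},{"tx": 329,"ty": -160,"tz": -106,"roll": -0.71}], grip=95)

```text
t: 1.2
eef_pos: [470.5, -320.9, 320.7]
tcp_rot: [3.142, 0.0, 1.063]
ft_force: [-0.2, -0.5, 0.1]
opening: 0.998
grip_force: 0.0
```

Emit:
step_arm(moves=[{"tx": 30,"ty": 8,"tz": 0,"roll": 0},{"tx": 46,"ty": 12,"tz": 0,"roll": 0},{"tx": 46,"ty": 12,"tz": 0,"roll": 0},{"tx": 46,"ty": 12,"tz": 25,"roll": 0},{"tx": 46,"ty": 12,"tz": 50,"roll": 0},{"tx": 46,"ty": 12,"tz": 75,"roll": 0},{"tx": 46,"ty": 12,"tz": 90,"roll": 0},{"tx": 46,"ty": 12,"tz": 101,"roll": 0},{"tx": 46,"ty": 12,"tz": 101,"roll": 0}], grip=95)

```text
t: 1.95
eef_pos: [501.3, -288.5, 217.6]
tcp_rot: [-3.138, -0.0, 1.062]
ft_force: [0.9, 0.2, 0.0]
opening: 0.997
grip_force: 0.0
```

```bash
cat >> h.py <<'E'
def snap(tag,t=None,sd=None,f=4,w=100,hh=100):
    from cell import env,optics
    d={n:optics.read_camera(n) for n in("side","top")};pickle.dump(d,open(tag+".pkl","wb"))
    up=lambda a,x,y:cv2.resize(a[y:y+hh,x:x+w],None,fx=f,fy=f,interpolation=cv2.INTER_CUBIC)
    cv2.imwrite(f"pics/{tag}.png",np.hstack([up(d["top"]["pixels"],*t),up(d["side"]["pixels"],*sd)]))
    s=env.state();print(s["eef_pos"].round(1),s["tcp_rot"].round(4),s["joints"].round(3),s["ft_force"].round(2));return d
E
python3 -c "
from h import *
snap('c4',(400,150),(360,220))"
```

```text
[ 502.3 -288.8  220.1] [3.1412e+00 1.0000e-04 1.0624e+00] [-0.636  0.42   1.667 -0.     1.054 -0.127] [-0.03 -0.84  0.71]
```

View pics/c4.png

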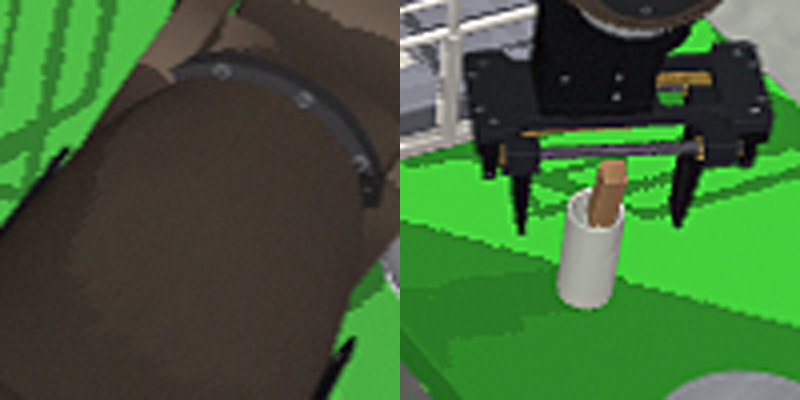

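The fingers straddle the handle: tips at crop (520,230) and (680,225), handle at (605,205), cup undisturbed. Closing now.

Emit:
step_arm(moves=[{"tx": 0,"ty": 0,"tz": 0,"roll": 0},{"tx": 0,"ty": 0,"tz": 0,"roll": 0},{"tx": 0,"ty": 0,"tz": 0,"roll": 0},{"tx": 0,"ty": 0,"tz": 0,"roll": 0},{"tx": 0,"ty": 0,"tz": 0,"roll": 0},{"tx": 0,"ty": 0,"tz": 0,"roll": 0},{"tx": 0,"ty": 0,"tz": 0,"roll": 0},{"tx": 0,"ty": 0,"tz": 0,"roll": 0},{"tx": 0,"ty": 0,"tz": 0,"roll": 0},{"tx": 0,"ty": 0,"tz": 0,"roll": 0}], grip=10)

```text
t: 2.88
eef_pos: [502.3, -288.4, 219.6]
tcp_rot: [-3.142, 0.0, 1.063]
ft_force: [0.0, 1.1, -0.7]
opening: 0.357
grip_force: 0.0
```

Emit:
step_arm(moves=[{"tx": 0,"ty": 0,"tz": 0,"roll": 0},{"tx": 0,"ty": 0,"tz": 0,"roll": 0},{"tx": 0,"ty": 0,"tz": 0,"roll": 0},{"tx": 0,"ty": 0,"tz": 0,"roll": 0},{"tx": 0,"ty": 0,"tz": 0,"roll": 0},{"tx": 0,"ty": 0,"tz": 0,"roll": 0}], grip=10)

```text
t: 3.38
eef_pos: [502.3, -288.3, 219.6]
tcp_rot: [-3.142, 0.0, 1.063]
ft_force: [0.5, -0.1, 0.3]
opening: 0.163
grip_force: 30.0
```

Emit:
step_arm(moves=[{"tx": 0,"ty": 0,"tz": -25,"roll": 0},{"tx": 0,"ty": 0,"tz": -60,"roll": 0},{"tx": 0,"ty": 0,"tz": -95,"roll": 0.1},{"tx": 8,"ty": -15,"tz": -110,"roll": 0.22},{"tx": 15,"ty": -30,"tz": -110,"roll": 0.34},{"tx": 22,"ty": -45,"tz": -110,"roll": 0.46},{"tx": 30,"ty": -60,"tz": -110,"roll": 0.58},{"tx": 38,"ty": -75,"tz": -110,"roll": 0.7},{"tx": 46,"ty": -90,"tz": -110,"roll": 0.82},{"tx": 52,"ty": -105,"tz": -110,"roll": 0.94},{"tx": 57,"ty": -113,"tz": -110,"roll": 1.06},{"tx": 57,"ty": -113,"tz": -110,"roll": 1.18}])

```text
t: 4.38
eef_pos: [430.4, -182.2, 330.0]
tcp_rot: [3.142, -0.0, -0.122]
ft_force: [1.4, -0.3, -0.1]
opening: 0.169
grip_force: 30.0
```

Emit:
step_arm(moves=[{"tx": 0,"ty": 0,"tz": 0,"roll": 0.11},{"tx": 0,"ty": 0,"tz": 0,"roll": 0.11},{"tx": 0,"ty": 0,"tz": 0,"roll": 0.11}])

```text
t: 4.63
eef_pos: [431.3, -183.5, 329.7]
tcp_rot: [3.141, -0.0, -0.224]
ft_force: [-0.1, -0.3, -0.3]
opening: 0.168
grip_force: 30.0
```

```bash
python3 -c "
from h import *
snap('c5',(370,150),(340,200))"
```

```text
[ 431.3 -183.6  329.6] [ 3.1415e+00  1.0000e-04 -2.2380e-01] [-0.544  0.154  1.75  -0.     1.238  1.251] [-0.21 -0.26  0.38]
```

View pics/c5.png

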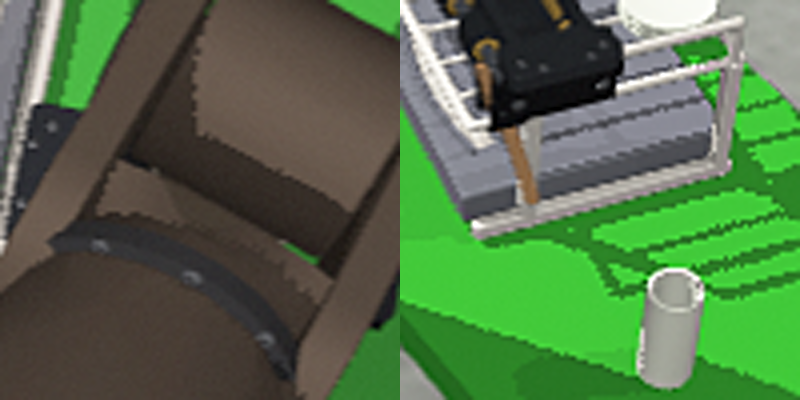

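The stick is held, its tip at side crop (532,200), i.e. pixel (373,250), and the cup is still standing.

```bash
cat >> h.py <<'E'
def lean(c,s,tip,L=None):
    "least squares of lean angle and tip distance from the side pixel of the tip"
    from scipy.optimize import least_squares
    R=Ro.from_euler("xyz",s["tcp_rot"]).as_matrix()
    P=lambda q:s["eef_pos"]+R@np.array([q[1]*np.sin(q[0]),0,q[1]*np.cos(q[0])-18.8])
    q=least_squares(lambda q:px(c,P(q))[0]-tip,[.3,110.],x_scale=[.1,10]).x
    return np.degrees(q[0]).round(1),q[1].round(1),P(q).round(1)
def tipmask(c,r):
    x,y,w,h=r;hs=cv2.cvtColor(c["pixels"][y:y+h,x:x+w],cv2.COLOR_BGR2HSV)
    m=cv2.inRange(hs,(5,60,60),(20,200,255));n,l,st,_=cv2.connectedComponentsWithStats(m)
    i=1+st[1:,4].argmax();yy,xx=np.nonzero(l==i);k=yy>=yy.max()-1
    return xx[k].mean()+x,yy.max()+y,st[i].tolist()
E
python3 - <<'E'
from h import *
from cell import env
c=pickle.load(open("c5.pkl","rb"))["side"];s=env.state()
print(px(c,[460.5,-190,243]));t=tipmask(c,(340,200,60,60));print(t,lean(c,s,np.array(t[:2])))
E
```

```text
[[374.06688618 250.9460083 ]]
(np.float64(372.5), np.int64(250), [25, 32, 10, 19, 76]) (np.float64(14.1), np.float64(103.0), array([ 455.7, -189.2,  248.5]))
```

Emit:
step_arm(moves=[{"tx": 0,"ty": 0,"tz": 35,"roll": 0},{"tx": 0,"ty": 0,"tz": 70,"roll": 0},{"tx": 0,"ty": 0,"tz": 95,"roll": 0},{"tx": 0,"ty": 0,"tz": 103,"roll": 0},{"tx": 0,"ty": 0,"tz": 107,"roll": 0},{"tx": 0,"ty": 0,"tz": 109,"roll": 0},{"tx": 0,"ty": 0,"tz": 111,"roll": 0},{"tx": 0,"ty": 0,"tz": 111,"roll": 0}])

```text
t: 5.4
eef_pos: [431.7, -183.8, 219.5]
tcp_rot: [3.141, -0.002, -0.227]
ft_force: [0.6, 0.5, -0.1]
opening: 0.166
grip_force: 30.0
```

Emit:
step_arm(moves=[{"tx": 0,"ty": 0,"tz": 1,"roll": 0},{"tx": 0,"ty": 0,"tz": 2,"roll": 0},{"tx": 0,"ty": 0,"tz": 3,"roll": 0},{"tx": 0,"ty": 0,"tz": 3,"roll": 0}])

```text
t: 5.73
eef_pos: [431.3, -183.6, 215.7]
tcp_rot: [3.141, -0.0, -0.227]
ft_force: [-0.2, -0.2, -0.4]
opening: 0.166
grip_force: 30.0
```

Emit:
step_arm(moves=[{"tx": 0,"ty": 0,"tz": 1,"roll": 0},{"tx": 0,"ty": 0,"tz": 2,"roll": 0},{"tx": 0,"ty": 0,"tz": 2,"roll": 0},{"tx": 0,"ty": 0,"tz": 2,"roll": 0}])

```text
t: 6.07
eef_pos: [431.4, -183.6, 214.1]
tcp_rot: [3.141, -0.001, -0.227]
ft_force: [-1.4, 0.6, 6.2]
opening: 0.165
grip_force: 30.0
```

Emit:
step_arm(moves=[{"tx": 0,"ty": 0,"tz": 1,"roll": 0},{"tx": 0,"ty": 0,"tz": 2,"roll": 0},{"tx": 0,"ty": 0,"tz": 2,"roll": 0},{"tx": 0,"ty": 0,"tz": 2,"roll": 0}])

```text
t: 6.4
eef_pos: [431.5, -183.7, 213.6]
tcp_rot: [3.141, -0.002, -0.227]
ft_force: [-7.4, 3.1, 24.9]
opening: 0.167
grip_force: 30.0
```

Emit:
step_arm(moves=[{"tx": -2,"ty": 0,"tz": -0.8,"roll": 0},{"tx": -4,"ty": 0,"tz": -0.3,"roll": 0},{"tx": -7,"ty": 0,"tz": 0.8,"roll": 0},{"tx": -9,"ty": 0,"tz": 1.5,"roll": 0},{"tx": -11,"ty": 0,"tz": 2.3,"roll": 0},{"tx": -11,"ty": 0,"tz": 2.3,"roll": 0}])

```text
t: 6.9
eef_pos: [421.6, -181.7, 210.7]
tcp_rot: [3.14, -0.005, -0.227]
ft_force: [0.5, 0.8, 12.5]
opening: 0.167
grip_force: 30.0
```

```bash
python3 - <<'E'
from h import *
from cell import env
d=snap('c6',(370,150),(340,200));c=d["side"];s=env.state()
t=tipmask(c,(330,200,80,100));print(t,lean(c,s,np.array(t[:2])))
E
```

```text
[ 421.7 -181.7  210.7] [ 3.1403 -0.0042 -0.2273] [-0.551  0.259  1.956  0.     0.922  1.247] [ 0.37  0.13 13.04]
(np.float64(354.5), np.int64(213), [6, 0, 21, 14, 91]) (np.float64(6.6), np.float64(-166.3), array([ 402.4, -177. ,  394.7]))
```

Emit:
step_arm(moves=[{"tx": -3,"ty": 0,"tz": 1.2,"roll": 0},{"tx": -6.5,"ty": 0,"tz": 2.9,"roll": 0},{"tx": -10,"ty": 0,"tz": 4.7,"roll": 0},{"tx": -13.3,"ty": 0,"tz": 6.5,"roll": 0},{"tx": -16.5,"ty": 0,"tz": 8.5,"roll": 0},{"tx": -19.8,"ty": 0,"tz": 10.6,"roll": 0},{"tx": -22.2,"ty": 0,"tz": 12.2,"roll": 0},{"tx": -24.5,"ty": 0,"tz": 13.9,"roll": 0},{"tx": -24.5,"ty": 0,"tz": 13.9,"roll": 0}])

```text
t: 7.75
eef_pos: [396.9, -175.9, 196.3]
tcp_rot: [3.141, -0.002, -0.227]
ft_force: [-4.0, 0.2, 11.4]
opening: 0.171
grip_force: 30.0
```

Emit:
step_arm(moves=[{"tx": 0,"ty": 0,"tz": -3,"roll": 0},{"tx": 0,"ty": 0,"tz": -20,"roll": 0},{"tx": 0,"ty": 0,"tz": -50,"roll": 0},{"tx": 0,"ty": 0,"tz": -50,"roll": 0},{"tx": 0,"ty": 0,"tz": -50,"roll": 0}])

```text
t: 8.17
eef_pos: [397.1, -175.8, 246.3]
tcp_rot: [3.141, -0.002, -0.227]
ft_force: [-0.5, -0.6, -0.7]
opening: 0.167
grip_force: 30.0
```

```bash
python3 - <<'E'
from h import *
d=snap('c7',(370,150),(330,190),)
E
```

```text
[ 396.4 -175.3  244.8] [-3.1414e+00  6.0000e-04 -2.2710e-01] [-0.569  0.18   1.958 -0.     1.004  1.229] [-0.15 -0.15 -1.12]
```

View pics/c7.png

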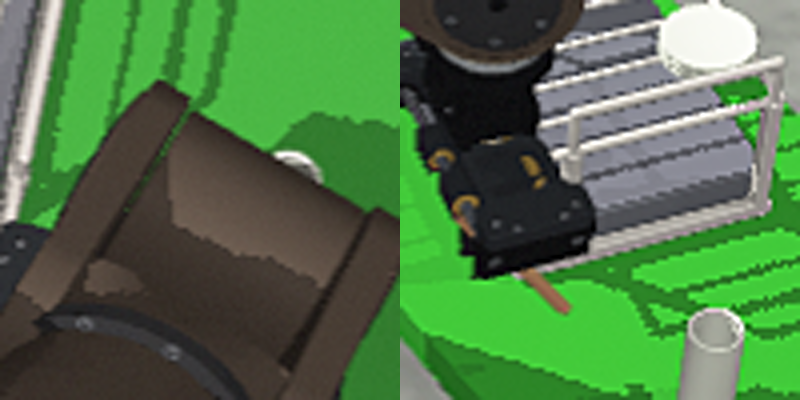

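The stick is now slanted clearly more, about 37–38°, with its tip at side pixel (371,267). Next I compute the approach to the seam.

```bash
python3 - <<'E'
from h import *
from cell import env
c=pickle.load(open("c7.pkl","rb"))["side"];s=env.state()
print(lean(c,s,np.array([371.2,267.])))
yaw=-.226;R=Ro.from_euler("z",yaw).as_matrix();m=np.array([489.1,7,238]);O=m+R@[105,0,-110]
off=R@[66.5,0,0]   # tip minus tcp horizontally
print("O",O)
for a in(.35,.30,.224,.112,0,-.112,-.224,-.30):
    # shift +2 mm in tip origin because of round tip
    P=O+R@[170-250*np.cos(a)+2,250*np.sin(a),35];print(a,P.round(1),"TCP",(P-off)[:2].round(1),"tool delta",tool(s,np.r_[(P-off)[:2]-s["eef_pos"][:2],0]).round(1))
E
```

```text
(np.float64(37.1), np.float64(101.2), array([ 455.9, -189.1,  182.9]))
O [591.4299039  -16.52850967 128.        ]
0.35 [549.4  81.1 163. ] TCP [484.6  96. ] tool delta [  24.8 -284.2    0. ]
0.3 [542.9  70.4 163. ] TCP [478.   85.4] tool delta [  20.8 -272.4    0. ]
0.224 [533.9  53.7 163. ] TCP [469.1  68.6] tool delta [  15.9 -254.     0. ]
0.112 [523.2  27.8 163. ] TCP [458.4  42.7] tool delta [  11.3 -226.4    0. ]
0 [515.4   0.9 163. ] TCP [450.6  15.9] tool delta [   9.7 -198.5    0. ]
-0.112 [510.7 -26.6 163. ] TCP [445.9 -11.7] tool delta [  11.3 -170.5    0. ]
-0.224 [509.1 -54.6 163. ] TCP [444.2 -39.7] tool delta [  16. -143.    0.]
-0.3 [509.7 -73.6 163. ] TCP [444.9 -58.7] tool delta [  21.  -124.6    0. ]
```

Emit:
step_arm(moves=[{"tx": -5,"ty": 0,"tz": -35,"roll": 0},{"tx": -15,"ty": -8,"tz": -75,"roll": 0},{"tx": -25,"ty": -30,"tz": -105,"roll": 0},{"tx": -31,"ty": -65,"tz": -120,"roll": 0},{"tx": -31,"ty": -103,"tz": -120,"roll": 0},{"tx": -31,"ty": -141,"tz": -120,"roll": 0},{"tx": -31,"ty": -179,"tz": -120,"roll": 0},{"tx": -31,"ty": -217,"tz": -120,"roll": 0},{"tx": -31,"ty": -250,"tz": -120,"roll": 0},{"tx": -31,"ty": -277,"tz": -120,"roll": 0},{"tx": -31,"ty": -277,"tz": -120,"roll": 0},{"tx": -31,"ty": -277,"tz": -120,"roll": 0}])

```text
t: 9.27
eef_pos: [428.7, 102.2, 364.1]
tcp_rot: [3.141, 0.002, -0.224]
ft_force: [-0.4, -0.9, -0.1]
opening: 0.168
grip_force: 30.0
```

```bash
python3 - <<'E'
from h import *
from cell import env
s=env.state();print(s["eef_pos"].round(1),s["tcp_rot"].round(4),s["joints"].round(3))
from cell import optics
c=optics.read_camera("side");cv2.imwrite("pics/c8.png",cv2.resize(c["pixels"][120:270,280:480],None,fx=4,fy=4))
E
```

```text
[428.7 102.2 364.1] [ 3.1406e+00  2.4000e-03 -2.2440e-01] [ 0.084  0.085  1.741 -0.     1.318  1.879]
```

Emit:
step_arm(moves=[{"tx": 0,"ty": 8,"tz": 35,"roll": 0},{"tx": 0,"ty": 15,"tz": 70,"roll": 0},{"tx": 0,"ty": 15,"tz": 100,"roll": 0},{"tx": 0,"ty": 15,"tz": 115,"roll": 0},{"tx": 0,"ty": 15,"tz": 119,"roll": 0},{"tx": 0,"ty": 15,"tz": 119,"roll": 0},{"tx": 10,"ty": 15,"tz": 119,"roll": 0},{"tx": 20,"ty": 15,"tz": 119,"roll": 0},{"tx": 30,"ty": 15,"tz": 119,"roll": 0},{"tx": 35,"ty": 15,"tz": 119,"roll": 0},{"tx": 35,"ty": 15,"tz": 119,"roll": 0}])

```text
t: 10.23
eef_pos: [461.0, 78.4, 246.6]
tcp_rot: [-3.142, -0.001, -0.228]
ft_force: [0.0, -0.3, -0.5]
opening: 0.165
grip_force: 30.0
```

```bash
python3 - <<'E'
from h import *
from cell import env,optics
s=env.state();yaw=-.226;R=Ro.from_euler("z",yaw).as_matrix();O=np.array([591.4,-16.5,128])
print(s["eef_pos"].round(1),(R.T@(s["eef_pos"]-O)).round(1),s["tcp_rot"].round(4),s["ft_force"].round(2))
a=optics.read_camera("side")["pixels"][130:250,300:430];b=optics.read_camera("top")["pixels"][90:240,255:405]
cv2.imwrite("pics/c8.png",np.hstack([cv2.resize(a,(400,400)),cv2.resize(b,(400,400))]))
E
```

```text
[461.   78.4 246.6] [-148.3   63.3  118.6] [-3.1415e+00 -9.0000e-04 -2.2770e-01] [ 0.   -0.32 -0.54]
```

View pics/c8.png

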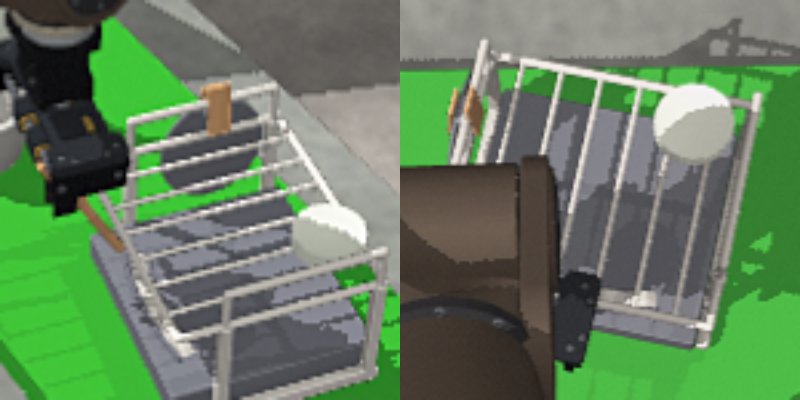

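Left crop: the stick's tip, at side pixel about (340,204), is already under the front bar without contact. Quick projection check of the tip model before landing.

```bash
python3 - <<'E'
from h import *
from cell import env
s=env.state();c=pickle.load(open("c7.pkl","rb"))["side"]
R=Ro.from_euler("z",-.226).as_matrix();O=np.array([591.4,-16.5,128])
for d in([-80.3,63.3,50.5],[-85,63.3,50.5],[-76,63.3,50.5]):print(px(c,O+R@d))
print(lean(c,s,np.array([340,204.4])))
E
```

```text
[[341.56370655 205.07257049]]
[[340.07845178 205.42485146]]
[[342.92088497 204.75070969]]
(np.float64(38.0), np.float64(104.5), array([522.4,  64.2, 182.8]))
```

Emit:
step_arm(moves=[{"tx": 3,"ty": 0,"tz": 3,"roll": 0},{"tx": 7,"ty": 0,"tz": 5,"roll": 0},{"tx": 10,"ty": 0,"tz": 6.5,"roll": 0},{"tx": 10,"ty": 0,"tz": 6.5,"roll": 0},{"tx": 10,"ty": 0,"tz": 6.5,"roll": 0}])

```text
t: 10.75
eef_pos: [469.4, 76.5, 239.7]
tcp_rot: [3.141, 0.0, -0.227]
ft_force: [0.3, 0.2, 0.1]
opening: 0.164
grip_force: 30.0
```

Emit:
step_arm(moves=[{"tx": 0,"ty": 0,"tz": 0.5,"roll": 0},{"tx": 0,"ty": 0,"tz": 1,"roll": 0},{"tx": 0,"ty": 0,"tz": 1.5,"roll": 0},{"tx": 0,"ty": 0,"tz": 2,"roll": 0},{"tx": 0,"ty": 0,"tz": 2,"roll": 0}])

```text
t: 11.17
eef_pos: [469.3, 76.6, 237.8]
tcp_rot: [3.141, 0.0, -0.227]
ft_force: [0.6, 0.1, 0.1]
opening: 0.167
grip_force: 30.0
```

Emit:
step_arm(moves=[{"tx": 0,"ty": 0,"tz": 0.5,"roll": 0},{"tx": 0,"ty": 0,"tz": 1,"roll": 0},{"tx": 0,"ty": 0,"tz": 1.5,"roll": 0},{"tx": 0,"ty": 0,"tz": 1.5,"roll": 0}])

```text
t: 11.5
eef_pos: [469.3, 76.5, 236.3]
tcp_rot: [3.141, 0.0, -0.227]
ft_force: [-0.4, 1.0, -0.7]
opening: 0.165
grip_force: 30.0
```

Emit:
step_arm(moves=[{"tx": 0,"ty": 0,"tz": 0.5,"roll": 0},{"tx": 0,"ty": 0,"tz": 1,"roll": 0},{"tx": 0,"ty": 0,"tz": 1.5,"roll": 0},{"tx": 0,"ty": 0,"tz": 1.5,"roll": 0}])

```text
t: 11.83
eef_pos: [469.3, 76.5, 234.8]
tcp_rot: [3.141, 0.0, -0.227]
ft_force: [-0.6, -0.5, -0.6]
opening: 0.169
grip_force: 30.0
```

Emit:
step_arm(moves=[{"tx": 0,"ty": 0,"tz": 0.5,"roll": 0},{"tx": 0,"ty": 0,"tz": 1,"roll": 0},{"tx": 0,"ty": 0,"tz": 1.5,"roll": 0},{"tx": 0,"ty": 0,"tz": 1.5,"roll": 0}])

```text
t: 12.17
eef_pos: [469.5, 76.6, 233.8]
tcp_rot: [-3.142, -0.001, -0.227]
ft_force: [-2.5, 0.4, 4.6]
opening: 0.171
grip_force: 30.0
```

Emit:
step_arm(moves=[{"tx": 0,"ty": 0,"tz": 0.5,"roll": 0},{"tx": 0,"ty": 0,"tz": 1,"roll": 0},{"tx": 0,"ty": 0,"tz": 1,"roll": 0}])

```text
t: 12.42
eef_pos: [469.5, 76.6, 233.4]
tcp_rot: [-3.141, -0.001, -0.227]
ft_force: [-4.5, 0.4, 12.6]
opening: 0.166
grip_force: 30.0
```

Stiff contact here (12.6 N with no yielding) is not a tongue; it is probably the rib beside the line. I lift slightly and measure the tongue row in the first top picture.

Emit:
step_arm(moves=[{"tx": 0,"ty": 0,"tz": -2,"roll": 0},{"tx": 0,"ty": 0,"tz": -3.5,"roll": 0},{"tx": 0,"ty": 0,"tz": -3.5,"roll": 0}])

```text
t: 12.67
eef_pos: [469.4, 76.5, 236.1]
tcp_rot: [3.142, -0.0, -0.227]
ft_force: [0.3, 0.1, -0.5]
opening: 0.166
grip_force: 30.0
```

```bash
python3 - <<'E'
from h import *
d=pickle.load(open("c0.pkl","rb"));T=d["top"]
R=Ro.from_euler("z",-.226).as_matrix();O=np.array([591.4,-16.5,128])
# sample the top image on the tray-top plane (z=39 above plank) in drainer coordinates
xs=np.arange(-100,-52,2.);g=T["pixels"].astype(np.float32).max(2)
print("x:",*xs.astype(int))
for y in range(70,-74,-6):
    P=[O+R@[x,y,38.] for x in xs];q=px(T,P).astype(np.float32)
    v=cv2.remap(g,q[:,0].reshape(1,-1),q[:,1].reshape(1,-1),cv2.INTER_LINEAR)[0]
    xl=170-np.sqrt(250**2-y*y);print(y,round(xl,1),*v.astype(int))
# front bar check: brightness across x at z=110
for y in(-95,-50,-20,20,50,95):
    xs2=np.arange(-115,-94,1.);q=px(T,[O+R@[x,y,110.] for x in xs2]).astype(np.float32)
    v=cv2.remap(g,q[:,0].reshape(1,-1),q[:,1].reshape(1,-1),cv2.INTER_LINEAR)[0];w=np.clip(v-170,0,None);print("bar",y,round(float((w*xs2).sum()/w.sum()),1))
E
```

```text
x: -100 -98 -96 -94 -92 -90 -88 -86 -84 -82 -80 -78 -76 -74 -72 -70 -68 -66 -64 -62 -60 -58 -56 -54
70 -70.0 117 118 115 114 106 144 225 232 203 141 107 169 174 167 162 152 136 131 124 118 114 114 116 118
64 -71.7 125 124 124 124 122 170 215 228 206 148 177 202 212 219 217 210 206 206 210 207 191 187 196 203
58 -73.2 125 125 125 124 113 140 225 232 200 163 163 206 206 209 207 202 216 137 109 117 93 111 116 103
52 -74.5 125 125 124 123 120 161 210 228 202 131 176 196 199 200 203 209 168 106 116 103 109 122 124 87
46 -75.7 124 124 124 124 113 138 227 231 201 172 171 193 192 193 192 177 108 114 111 108 125 126 119 102
40 -76.8 123 122 122 122 111 156 208 229 207 140 186 205 202 205 213 149 109 112 107 120 124 116 100 85
34 -77.7 119 115 115 116 106 127 228 232 201 174 183 201 202 205 192 143 109 94 99 117 117 121 98 79
28 -78.4 124 124 124 118 107 151 204 228 210 158 184 207 212 209 224 182 152 152 145 174 179 167 166 143
22 -79.0 125 124 120 108 101 128 227 231 203 168 158 169 177 171 146 111 124 110 109 130 127 133 123 104
16 -79.5 126 125 122 115 106 149 202 229 211 152 157 178 199 1
[... 888 characters left out ...]
3 124 120 111 109 206 231 209 166 154 166 168 171 173 136 103 101 109 106 115 118 108 86
-44 -76.1 125 124 124 125 116 146 203 231 217 156 162 199 182 205 215 193 149 93 102 110 116 121 110 75
-50 -74.9 126 124 123 123 120 110 203 230 209 172 182 188 193 197 200 186 186 189 188 193 180 177 175 179
-56 -73.6 126 125 125 124 121 148 198 232 218 137 139 205 221 211 205 204 202 192 121 108 115 117 119 89
-62 -72.2 126 123 124 124 122 119 198 229 216 164 90 151 184 183 179 166 166 159 141 106 112 116 113 101
-68 -70.6 116 116 117 116 114 150 212 233 219 150 108 120 153 146 137 129 126 122 117 116 112 106 118 91
bar -95 -104.1
bar -50 -101.3
bar -20 -101.3
bar 20 -101.3
bar 50 -102.2
bar 95 -105.0
```

The line location is confirmed to about 1 mm, since the tongues' back edges fit. So the tip must sit short, on the tray or rib robot-side. I raise it, move further in and towards the tongue's centre, and feel again.

Emit:
step_arm(moves=[{"tx": 0,"ty": 0,"tz": -5,"roll": 0},{"tx": 1,"ty": 4,"tz": -5,"roll": 0},{"tx": 4,"ty": 7.5,"tz": -5,"roll": 0},{"tx": 4,"ty": 7.5,"tz": -5,"roll": 0},{"tx": 4,"ty": 7.5,"tz": -4,"roll": 0},{"tx": 4,"ty": 7.5,"tz": -3,"roll": 0},{"tx": 4,"ty": 7.5,"tz": -2,"roll": 0},{"tx": 4,"ty": 7.5,"tz": -2,"roll": 0}])

```text
t: 13.33
eef_pos: [471.4, 68.4, 237.6]
tcp_rot: [3.141, 0.001, -0.227]
ft_force: [0.5, -0.8, -0.3]
opening: 0.164
grip_force: 30.0
```

Emit:
step_arm(moves=[{"tx": 0,"ty": 0,"tz": 0.5,"roll": 0},{"tx": 0,"ty": 0,"tz": 1,"roll": 0},{"tx": 0,"ty": 0,"tz": 1,"roll": 0}])

```text
t: 13.58
eef_pos: [471.5, 68.4, 236.8]
tcp_rot: [3.141, 0.0, -0.227]
ft_force: [0.0, -0.1, -0.2]
opening: 0.165
grip_force: 30.0
```

Emit:
step_arm(moves=[{"tx": 0,"ty": 0,"tz": 0.5,"roll": 0},{"tx": 0,"ty": 0,"tz": 1,"roll": 0},{"tx": 0,"ty": 0,"tz": 1,"roll": 0}])

```text
t: 13.83
eef_pos: [471.6, 68.3, 235.8]
tcp_rot: [3.141, 0.0, -0.227]
ft_force: [0.1, 0.4, -1.0]
opening: 0.166
grip_force: 30.0
```

Emit:
step_arm(moves=[{"tx": 0,"ty": 0,"tz": 0.5,"roll": 0},{"tx": 0,"ty": 0,"tz": 1,"roll": 0},{"tx": 0,"ty": 0,"tz": 1,"roll": 0}])

```text
t: 14.08
eef_pos: [471.6, 68.3, 235.0]
tcp_rot: [3.142, -0.0, -0.227]
ft_force: [0.2, 0.4, 2.0]
opening: 0.168
grip_force: 30.0
```

Emit:
step_arm(moves=[{"tx": 0,"ty": 0,"tz": 0.5,"roll": 0},{"tx": 0,"ty": 0,"tz": 1,"roll": 0},{"tx": 0,"ty": 0,"tz": 1,"roll": 0}])

```text
t: 14.33
eef_pos: [471.6, 68.3, 233.9]
tcp_rot: [3.142, -0.0, -0.227]
ft_force: [0.8, -0.2, 2.3]
opening: 0.167
grip_force: 30.0
```

The tongue yields at about 2–3 N from TCP z 235.3, so the tray is about nominal and flush is ≈ 231.3. Pressing it home, with a small shift towards the line.

Emit:
step_arm(moves=[{"tx": 0.5,"ty": 0,"tz": 0.5,"roll": 0},{"tx": 1,"ty": 0,"tz": 1,"roll": 0},{"tx": 1.5,"ty": 0,"tz": 1.5,"roll": 0},{"tx": 2,"ty": 0,"tz": 2,"roll": 0},{"tx": 2,"ty": 0,"tz": 2,"roll": 0}])

```text
t: 14.75
eef_pos: [473.7, 67.8, 231.8]
tcp_rot: [3.141, -0.0, -0.227]
ft_force: [-0.8, -0.1, 0.5]
opening: 0.166
grip_force: 30.0
```

Emit:
step_arm(moves=[{"tx": 0,"ty": 0,"tz": 0.4,"roll": 0},{"tx": 0,"ty": 0,"tz": 0.8,"roll": 0},{"tx": 0,"ty": 0,"tz": 0.8,"roll": 0}])

```text
t: 15.0
eef_pos: [473.7, 67.8, 231.3]
tcp_rot: [3.142, -0.001, -0.227]
ft_force: [-0.8, -0.6, 4.7]
opening: 0.163
grip_force: 30.0
```

Emit:
step_arm(moves=[{"tx": 0,"ty": 0,"tz": 0.2,"roll": 0},{"tx": 0,"ty": 0,"tz": 0.2,"roll": 0},{"tx": -0.2,"ty": 1.5,"tz": 0.2,"roll": 0},{"tx": -0.4,"ty": 3,"tz": 0.2,"roll": 0},{"tx": -0.6,"ty": 5,"tz": 0.2,"roll": 0},{"tx": -0.9,"ty": 7,"tz": 0.2,"roll": 0},{"tx": -1.2,"ty": 9,"tz": 0.2,"roll": 0},{"tx": -1.6,"ty": 11,"tz": 0.2,"roll": 0},{"tx": -2,"ty": 13,"tz": 0.2,"roll": 0}])

```text
t: 15.75
eef_pos: [468.9, 55.7, 231.0]
tcp_rot: [-3.141, -0.001, -0.227]
ft_force: [3.1, 5.8, 3.7]
opening: 0.168
grip_force: 30.0
```

Emit:
step_arm(moves=[{"tx": -0.3,"ty": 1.5,"tz": 0,"roll": 0},{"tx": -0.6,"ty": 3,"tz": 0,"roll": 0},{"tx": -0.8,"ty": 4.5,"tz": 0,"roll": 0},{"tx": -1.1,"ty": 6,"tz": 0,"roll": 0},{"tx": -1.3,"ty": 7.5,"tz": 0,"roll": 0},{"tx": -1.5,"ty": 9,"tz": 0,"roll": 0}])

```text
t: 16.25
eef_pos: [465.3, 47.1, 231.2]
tcp_rot: [-3.141, -0.001, -0.227]
ft_force: [1.3, 3.8, 7.5]
opening: 0.165
grip_force: 30.0
```

Emit:
step_arm(moves=[{"tx": -0.2,"ty": 2,"tz": 0,"roll": 0},{"tx": -0.4,"ty": 4,"tz": 0,"roll": 0},{"tx": -0.6,"ty": 6,"tz": 0,"roll": 0},{"tx": -0.8,"ty": 8,"tz": 0,"roll": 0},{"tx": -1,"ty": 10,"tz": 0,"roll": 0},{"tx": -1.2,"ty": 12,"tz": 0,"roll": 0},{"tx": -1.4,"ty": 14,"tz": 0,"roll": 0},{"tx": -1.5,"ty": 16,"tz": 0,"roll": 0},{"tx": -1.6,"ty": 18,"tz": 0,"roll": 0}])

```text
t: 17.0
eef_pos: [459.4, 30.0, 230.9]
tcp_rot: [-3.141, 0.0, -0.227]
ft_force: [1.0, 5.9, 5.1]
opening: 0.17
grip_force: 30.0
```

Emit:
step_arm(moves=[{"tx": -0.1,"ty": 1.5,"tz": 0,"roll": 0},{"tx": -0.2,"ty": 3,"tz": 0,"roll": 0},{"tx": -0.3,"ty": 4.5,"tz": 0,"roll": 0},{"tx": -0.3,"ty": 6,"tz": 0,"roll": 0},{"tx": -0.4,"ty": 7.5,"tz": 0,"roll": 0},{"tx": -0.4,"ty": 9,"tz": 0,"roll": 0},{"tx": -0.5,"ty": 11,"tz": 0,"roll": 0},{"tx": -0.5,"ty": 13,"tz": 0,"roll": 0},{"tx": -0.5,"ty": 15,"tz": 0,"roll": 0},{"tx": -0.5,"ty": 17,"tz": 0,"roll": 0}])

```text
t: 17.83
eef_pos: [455.3, 13.5, 231.1]
tcp_rot: [-3.142, -0.001, -0.227]
ft_force: [0.9, 1.5, 4.3]
opening: 0.171
grip_force: 30.0
```

```bash
python3 - <<'E'
from cell import env,optics
import cv2
s=env.state();print(s["eef_pos"].round(1),s["ft_force"].round(2))
a=optics.read_camera("top")["pixels"][150:225,250:350];cv2.imwrite("pics/c9.png",cv2.resize(a,(800,600),interpolation=cv2.INTER_CUBIC))
E
```

```text
[455.3  13.5 231.1] [0.88 1.53 4.27]
```

Emit:
step_arm(moves=[{"tx": 0,"ty": 2,"tz": 0,"roll": 0},{"tx": 0,"ty": 4,"tz": 0,"roll": 0},{"tx": 0.1,"ty": 6,"tz": 0,"roll": 0},{"tx": 0.2,"ty": 8,"tz": 0,"roll": 0},{"tx": 0.3,"ty": 10,"tz": 0,"roll": 0},{"tx": 0.4,"ty": 11.5,"tz": 0,"roll": 0},{"tx": 0.5,"ty": 13,"tz": 0,"roll": 0},{"tx": 0.6,"ty": 14.5,"tz": 0,"roll": 0},{"tx": 0.7,"ty": 16,"tz": 0,"roll": 0},{"tx": 0.8,"ty": 17.5,"tz": 0,"roll": 0},{"tx": 0.9,"ty": 19,"tz": 0,"roll": 0},{"tx": 1,"ty": 20.5,"tz": 0,"roll": 0}])

```text
t: 18.88
eef_pos: [451.6, -6.5, 231.0]
tcp_rot: [-3.141, -0.0, -0.227]
ft_force: [0.1, 5.8, 6.3]
opening: 0.167
grip_force: 30.0
```

Emit:
step_arm(moves=[{"tx": 0.1,"ty": 1.5,"tz": 0,"roll": 0},{"tx": 0.2,"ty": 3,"tz": 0,"roll": 0},{"tx": 0.4,"ty": 4.5,"tz": 0,"roll": 0},{"tx": 0.6,"ty": 6,"tz": 0,"roll": 0},{"tx": 0.8,"ty": 7.5,"tz": 0,"roll": 0},{"tx": 1,"ty": 9,"tz": 0,"roll": 0},{"tx": 1.3,"ty": 11,"tz": 0,"roll": 0},{"tx": 1.6,"ty": 13,"tz": 0,"roll": 0},{"tx": 1.9,"ty": 15,"tz": 0,"roll": 0},{"tx": 2.2,"ty": 17,"tz": 0,"roll": 0},{"tx": 2.5,"ty": 18.5,"tz": 0,"roll": 0}])

```text
t: 19.8
eef_pos: [449.7, -25.3, 230.9]
tcp_rot: [-3.141, 0.0, -0.227]
ft_force: [0.6, 6.0, 5.3]
opening: 0.164
grip_force: 30.0
```

Emit:
step_arm(moves=[{"tx": 0.2,"ty": 1.5,"tz": 0,"roll": 0},{"tx": 0.5,"ty": 3,"tz": 0,"roll": 0},{"tx": 0.8,"ty": 4.5,"tz": 0,"roll": 0},{"tx": 1.1,"ty": 6,"tz": 0,"roll": 0},{"tx": 1.4,"ty": 7.5,"tz": 0,"roll": 0},{"tx": 1.7,"ty": 9,"tz": 0,"roll": 0},{"tx": 2,"ty": 10.5,"tz": 0,"roll": 0},{"tx": 2.3,"ty": 12,"tz": 0,"roll": 0},{"tx": 2.6,"ty": 13.5,"tz": 0,"roll": 0},{"tx": 3,"ty": 15,"tz": 0.1,"roll": 0},{"tx": 3.3,"ty": 16.5,"tz": 0.2,"roll": 0},{"tx": 3.3,"ty": 16.5,"tz": 0.2,"roll": 0}])

```text
t: 20.8
eef_pos: [449.7, -42.7, 231.0]
tcp_rot: [3.141, -0.001, -0.227]
ft_force: [-0.5, -2.9, 6.0]
opening: 0.165
grip_force: 30.0
```

Emit:
step_arm(moves=[{"tx": 0.4,"ty": 2,"tz": 0,"roll": 0},{"tx": 0.9,"ty": 4,"tz": 0,"roll": 0},{"tx": 1.4,"ty": 6,"tz": 0,"roll": 0},{"tx": 1.9,"ty": 8,"tz": 0,"roll": 0},{"tx": 1.9,"ty": 8,"tz": -3,"roll": 0},{"tx": -1,"ty": 8,"tz": -8,"roll": 0},{"tx": -10,"ty": 8,"tz": -14,"roll": 0},{"tx": -20,"ty": 8,"tz": -16,"roll": 0},{"tx": -30,"ty": 8,"tz": -18,"roll": 0},{"tx": -36,"ty": 8,"tz": -20,"roll": 0},{"tx": -36,"ty": 8,"tz": -20,"roll": 0}])

```text
t: 21.72
eef_pos: [411.1, -41.3, 251.3]
tcp_rot: [3.141, -0.001, -0.227]
ft_force: [0.5, -0.2, 1.0]
opening: 0.167
grip_force: 30.0
```

```bash
python3 - <<'E'
from h import *
from cell import env,optics
s=env.state();R=Ro.from_euler("z",-.226).as_matrix();O=np.array([591.4,-16.5,128])
print(s["eef_pos"].round(1),(R.T@(s["eef_pos"]-O)).round(1),s["ft_force"].round(2),s["joints"].round(2))
d={n:optics.read_camera(n) for n in("side","top")};pickle.dump(d,open("c10.pkl","wb"))
a=d["top"]["pixels"][160:235,260:360];b=d["side"]["pixels"][150:240,320:440]
cv2.imwrite("pics/c10.png",np.hstack([cv2.resize(a,(400,300),interpolation=cv2.INTER_CUBIC),cv2.resize(b,(400,300),interpolation=cv2.INTER_CUBIC)]))
E
```

```text
[411.1 -41.3 251.3] [-170.2  -64.6  123.3] [ 0.5  -0.21  1.02] [-0.26  0.14  1.99 -0.    1.01  1.54]
```

Emit:
step_arm(moves=[{"tx": -7,"ty": 0,"tz": 0,"roll": 0},{"tx": -15,"ty": 0,"tz": 0,"roll": 0},{"tx": -15,"ty": 0,"tz": 0,"roll": 0}])

```text
t: 22.07
eef_pos: [396.4, -37.9, 250.5]
tcp_rot: [3.142, 0.001, -0.227]
ft_force: [-0.5, -0.3, -1.0]
opening: 0.166
grip_force: 30.0
```

Emit:
step_arm(moves=[{"tx": 0,"ty": 0,"tz": -15,"roll": 0},{"tx": 0,"ty": 0,"tz": -30,"roll": 0},{"tx": 0,"ty": 0,"tz": -45,"roll": 0},{"tx": 0,"ty": 0,"tz": -60,"roll": 0},{"tx": 0,"ty": 0,"tz": -80,"roll": 0},{"tx": 0,"ty": 0,"tz": -100,"roll": 0},{"tx": 0,"ty": 0,"tz": -100,"roll": 0}])

```text
t: 22.65
eef_pos: [398.7, -38.5, 353.7]
tcp_rot: [3.141, -0.005, -0.227]
ft_force: [0.2, -0.5, -0.3]
opening: 0.164
grip_force: 30.0
```

```bash
python3 - <<'E'
from h import *
from cell import env,optics
d={n:optics.read_camera(n) for n in("side","top")};pickle.dump(d,open("c11.pkl","wb"));T=d["top"];g=T["pixels"]
s=env.state();print(s["eef_pos"].round(1),s["ft_force"].round(1))
# plank front edge: green->not green along x for several y, original picture
c0=pickle.load(open("c0.pkl","rb"))["top"];h=cv2.cvtColor(c0["pixels"],cv2.COLOR_BGR2HSV);m=cv2.inRange(h,(45,120,60),(75,255,255))
for y in(300,200,140,100,60):
    xs=np.arange(350,430,1.);q=px(c0,[[x,y,128] for x in xs]).astype(np.float32)
    v=cv2.remap(m,q[:,0].reshape(1,-1),q[:,1].reshape(1,-1),cv2.INTER_NEAREST)[0];print("front edge y",y,xs[v>0][:1])
def cup():
    hs=cv2.cvtColor(g,cv2.COLOR_BGR2HSV);x0,y0=415,170
    mm=cv2.inRange(hs[170:230,415:481],(0,0,100),(180,60,255));n,l,st,ce=cv2.connectedComponentsWithStats(mm);print(st[1:],ce[1:]+[415,170])
cup()
for n,y0,y1,x0,x1 in(("side",235,330,370,470),):
    hs=cv2.cvtColor(d[n]["pixels"][y0:y1,x0:x1],cv2.COLOR_BGR2HSV);mm=cv2.inRange(hs,(0,0,100),(180,60,255));n,l,st,ce=cv2.connectedComponentsWithStats(mm);print(st[1:],ce[1:]+[x0,y0])
E
```

```text
[397.8 -38.3 350.7] [-0.4 -0.4 -0.2]
front edge y 300 [384.]
front edge y 200 [384.]
front edge y 140 [383.]
front edge y 100 [383.]
front edge y 60 [385.]
[[ 13  18  23  23 261]] [[438.46743295 199.50957854]]
[[  0   0  53  22 542]
 [ 78   0  22  20 214]
 [ 29  32  17  30 403]
 [ 51  78  49  17 665]
 [  0  87   1   2   2]
 [  2  90   4   4   8]] [[389.91328413 243.26383764]
 [462.03271028 240.92990654]
 [407.08188586 281.56327543]
 [445.6481203  322.26015038]
 [370.         322.5       ]
 [373.25       326.875     ]]
```

Emit:
step_arm(moves=[{"tx": 1,"ty": 35,"tz": 0,"roll": 0},{"tx": 2,"ty": 72,"tz": 0,"roll": 0},{"tx": 3,"ty": 110,"tz": 0,"roll": -0.1},{"tx": -7,"ty": 146,"tz": 0,"roll": -0.2},{"tx": -17,"ty": 182,"tz": 0,"roll": -0.227},{"tx": -27,"ty": 218,"tz": 0,"roll": -0.227},{"tx": -38,"ty": 250,"tz": 0,"roll": -0.227},{"tx": -38,"ty": 262,"tz": 0,"roll": -0.227},{"tx": -38,"ty": 262,"tz": 0,"roll": -0.227},{"tx": -38,"ty": 262,"tz": 0,"roll": -0.227}])

```text
t: 23.58
eef_pos: [301.7, -284.8, 349.8]
tcp_rot: [-3.14, 0.001, -0.002]
ft_force: [0.1, 1.0, -0.0]
opening: 0.168
grip_force: 30.0
```

```bash
python3 - <<'E'
from h import *
from cell import env,optics
c=optics.read_camera("side");s=env.state();print(s["eef_pos"].round(1),s["tcp_rot"].round(3),s["joints"].round(2))
p=s["eef_pos"];q=px(c,[p+[62,0,-67],p+[68,0,-67]]);print(q)
x,y=q[0].astype(int);hs=cv2.cvtColor(c["pixels"],cv2.COLOR_BGR2HSV);m=cv2.inRange(hs,(5,60,60),(20,200,255))
sub=m[y-20:y+20,x-25:x+25];n,l,st,_=cv2.connectedComponentsWithStats(sub)
for i in range(1,n):
    if st[i,4]>8:
        yy,xx=np.nonzero(l==i);print(st[i],"lowest",xx[yy==yy.max()].mean()+x-25,yy.max()+y-20)
cv2.imwrite("pics/c12.png",c["pixels"])
E
```

```text
[ 302.  -284.2  350.1] [-3.14e+00  1.00e-03 -0.00e+00] [-0.91  0.05  1.82  0.    1.28  0.66]
[[364.96825103 279.29066514]
 [367.03812843 278.26766847]]
[ 0  1  4  4 15] lowest 341.0 263
[19 14  8  7 29] lowest 363.5 279
```

Emit:
step_arm(moves=[{"tx": 0,"ty": 0,"tz": 35,"roll": 0},{"tx": 0,"ty": 0,"tz": 75,"roll": 0},{"tx": 0,"ty": 0,"tz": 115,"roll": 0},{"tx": 0,"ty": 0,"tz": 145,"roll": 0},{"tx": 0,"ty": 0,"tz": 165,"roll": 0},{"tx": 0,"ty": 0,"tz": 172,"roll": 0},{"tx": 10,"ty": 0,"tz": 172,"roll": 0},{"tx": 20,"ty": 0,"tz": 172,"roll": 0},{"tx": 20,"ty": 0,"tz": 172,"roll": 0}])

```text
t: 24.38
eef_pos: [324.4, -285.5, 180.1]
tcp_rot: [3.139, -0.002, 0.001]
ft_force: [1.0, -0.7, 0.1]
opening: 0.167
grip_force: 30.0
```

Emit:
step_arm(moves=[{"tx": 4,"ty": 0,"tz": 0,"roll": 0},{"tx": 8,"ty": 0,"tz": 0,"roll": 0},{"tx": 12,"ty": 0,"tz": 0,"roll": 0},{"tx": 16,"ty": 0,"tz": 0,"roll": 0},{"tx": 18,"ty": 0,"tz": 0,"roll": 0}])

```text
t: 24.8
eef_pos: [339.3, -284.7, 179.3]
tcp_rot: [-3.141, 0.002, 0.001]
ft_force: [-7.7, -0.6, 3.8]
opening: 0.165
grip_force: 30.0
```

Emit:
step_arm(moves=[{"tx": 3,"ty": 0,"tz": 0,"roll": 0},{"tx": 6,"ty": 0,"tz": 0,"roll": 0},{"tx": 9,"ty": 0,"tz": 0,"roll": 0},{"tx": 12,"ty": 0,"tz": 0,"roll": 0},{"tx": 15,"ty": 0,"tz": 0,"roll": 0},{"tx": 18,"ty": 0,"tz": 0,"roll": 0},{"tx": 21,"ty": 0,"tz": 0,"roll": 0},{"tx": 24,"ty": 0,"tz": 0,"roll": 0},{"tx": 27,"ty": 0,"tz": 0,"roll": 0},{"tx": 30,"ty": 0,"tz": 0,"roll": 0},{"tx": 33,"ty": 0,"tz": 0,"roll": 0},{"tx": 33,"ty": 0,"tz": 0,"roll": 0}])

```text
t: 25.8
eef_pos: [372.4, -284.7, 179.3]
tcp_rot: [-3.141, 0.002, 0.0]
ft_force: [-4.8, 0.8, -1.1]
opening: 0.166
grip_force: 30.0
```

Emit:
step_arm(moves=[{"tx": -5,"ty": 0,"tz": 0,"roll": 0},{"tx": -10,"ty": 0,"tz": -20,"roll": 0},{"tx": -10,"ty": 0,"tz": -60,"roll": 0},{"tx": -10,"ty": 0,"tz": -100,"roll": 0},{"tx": -10,"ty": 0,"tz": -140,"roll": 0},{"tx": -10,"ty": 0,"tz": -160,"roll": 0},{"tx": -10,"ty": 0,"tz": -160,"roll": 0}])

```text
t: 26.38
eef_pos: [363.6, -285.8, 343.7]
tcp_rot: [3.135, -0.006, -0.0]
ft_force: [0.7, -0.1, 0.0]
opening: 0.168
grip_force: 30.0
```

```bash
python3 - <<'E'
from h import *
from cell import env,optics
d={n:optics.read_camera(n) for n in("side","top")};pickle.dump(d,open("c13.pkl","wb"));c=d["side"];s=env.state();print(s["eef_pos"].round(1),s["tcp_rot"].round(3),s["joints"].round(2),s["ft_force"].round(1))
p=s["eef_pos"];L=107
for th in(0,5,10,15):
    t=np.radians(th);print(th,px(c,p+[L*np.sin(t),0,18.8-L*np.cos(t)]).round(1))
x,y=px(c,p+[10,0,-88])[0].astype(int)
cv2.imwrite("pics/c13.png",cv2.resize(c["pixels"][y-70:y+50,x-80:x+80],(800,600),interpolation=cv2.INTER_CUBIC));print("crop origin",x-80,y-70)
E
```

```text
[ 362.6 -284.9  339.1] [ 3.14e+00 -1.00e-03 -0.00e+00] [-0.81  0.13  1.75  0.    1.26  0.76] [-0.2  0.6 -1.1]
0 [[364.  288.4]]
5 [[367.2 286.7]]
10 [[370.4 284.8]]
15 [[373.5 282.7]]
crop origin 287 216
```

View pics/c13.png

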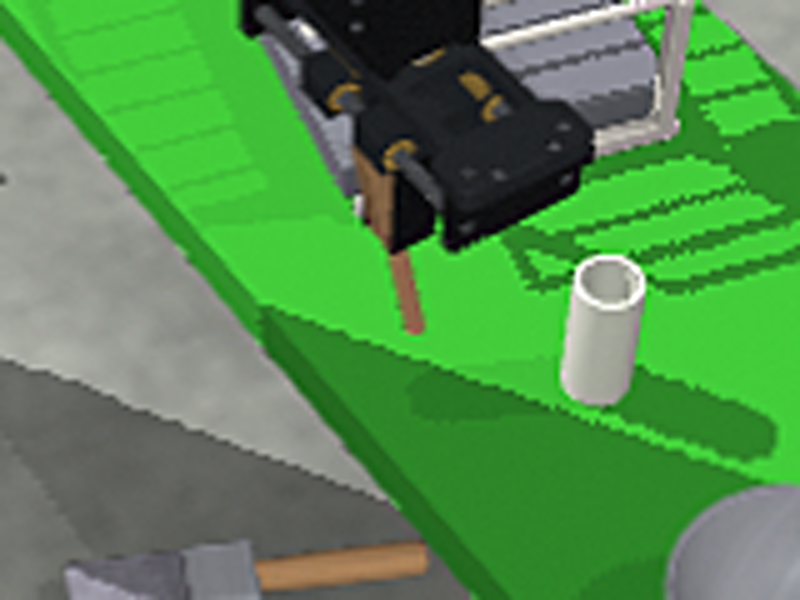

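The stick is now about 10° from upright: tip at crop (417,330), i.e. side pixel (370,282). The cup rim, crop (610,283) → side (409,272.6), has not moved. Moving over the cup.

Emit:
step_arm(moves=[{"tx": 34,"ty": -3,"tz": 0,"roll": 0},{"tx": 68,"ty": -5,"tz": 0,"roll": 0},{"tx": 102,"ty": -8,"tz": 0,"roll": 0},{"tx": 134,"ty": -10,"tz": 0,"roll": 0},{"tx": 134,"ty": -10,"tz": 10,"roll": 0},{"tx": 134,"ty": -10,"tz": 27,"roll": 0},{"tx": 134,"ty": -10,"tz": 27,"roll": 0},{"tx": 134,"ty": -10,"tz": 27,"roll": 0}])

```text
t: 27.15
eef_pos: [496.2, -274.7, 310.1]
tcp_rot: [-3.14, 0.003, -0.0]
ft_force: [0.3, 0.2, 0.7]
opening: 0.165
grip_force: 30.0
```

```bash
python3 - <<'E'
from h import *
from cell import env,optics
c=optics.read_camera("side");s=env.state();print(s["eef_pos"].round(1),s["tcp_rot"].round(3),s["ft_force"].round(1))
p=s["eef_pos"];L=107
for th in(5,10,15):
    t=np.radians(th);print(th,px(c,p+[L*np.sin(t),0,18.8-L*np.cos(t)]).round(1))
I=c["pixels"];hs=cv2.cvtColor(I,cv2.COLOR_BGR2HSV)
m=cv2.inRange(hs,(3,60,60),(20,210,255))[240:300,385:440];n,l,st,_=cv2.connectedComponentsWithStats(m)
for i in range(1,n):
    if st[i,4]>5:
        yy,xx=np.nonzero(l==i)
        for y in(yy.min(),yy.max()-3,yy.max()):print("wood row",y+240,xx[yy==y].min()+385,xx[yy==y].max()+385)
w=cv2.inRange(hs,(0,0,150),(180,50,255))[255:330,385:440]
for y in range(5,60,4):
    xx=np.nonzero(w[y])[0]
    if len(xx):print("white",y+255,xx.min()+385,xx.max()+385)
print("rim model",px(c,[510,-275,208]),px(c,[510,-275,128]))
E
```

```text
[ 496.4 -275.1  311.3] [-3.141e+00  1.000e-03 -1.000e-03] [ 1.1  0.3 -0.8]
5 [[407.4 269.7]]
10 [[410.3 267.9]]
15 [[413.2 266. ]]
wood row 240 402 407
wood row 263 407 409
wood row 266 408 409
white 268 404 412
white 272 402 415
white 276 404 414
white 280 403 414
white 284 402 413
white 288 401 412
white 292 400 412
white 296 403 409
rim model [[408.11805645 273.04105778]] [[405.15277964 292.84199768]]
```

Emit:
step_arm(moves=[{"tx": 4,"ty": 0,"tz": 0,"roll": 0},{"tx": 4,"ty": 0,"tz": 8,"roll": 0},{"tx": 4,"ty": 0,"tz": 16,"roll": 0},{"tx": 4,"ty": 0,"tz": 24,"roll": 0},{"tx": 4,"ty": 0,"tz": 30,"roll": 0},{"tx": 4,"ty": 0,"tz": 30,"roll": 0}])

```text
t: 27.7
eef_pos: [500.3, -274.8, 280.1]
tcp_rot: [-3.14, 0.002, -0.0]
ft_force: [-0.4, -0.5, -1.5]
opening: 0.168
grip_force: 30.0
```

Emit:
step_arm(moves=[{"tx": 0,"ty": 0,"tz": 8,"roll": 0},{"tx": 0,"ty": 0,"tz": 16,"roll": 0},{"tx": 0,"ty": 0,"tz": 24,"roll": 0},{"tx": 0,"ty": 0,"tz": 30,"roll": 0},{"tx": 0,"ty": 0,"tz": 30,"roll": 0}])

```text
t: 28.12
eef_pos: [500.4, -274.8, 250.1]
tcp_rot: [-3.14, 0.002, -0.0]
ft_force: [-0.1, 0.6, -0.6]
opening: 0.169
grip_force: 30.0
```

```bash
python3 - <<'E'
from h import *
from cell import env,optics
c=optics.read_camera("side");s=env.state();print(s["eef_pos"].round(1),s["ft_force"].round(1))
I=c["pixels"];hs=cv2.cvtColor(I,cv2.COLOR_BGR2HSV)
m=cv2.inRange(hs,(3,60,60),(20,210,255))[240:300,385:440]
for y in range(0,45,4):
    xx=np.nonzero(m[y])[0]
    if len(xx):print("wood",y+240,xx.min()+385,xx.max()+385)
w=cv2.inRange(hs,(0,0,150),(180,50,255))[255:330,385:440]
for y in range(5,60,4):
    xx=np.nonzero(w[y])[0]
    if len(xx):print("white",y+255,xx.min()+385,xx.max()+385)
E
```

```text
[ 500.6 -274.9  251. ] [-0.6  0.1 -0.3]
wood 240 426 427
wood 248 400 410
wood 252 401 406
wood 256 401 406
wood 260 402 405
wood 264 404 405
wood 268 405 408
wood 272 405 408
wood 276 407 408
white 268 404 412
white 272 402 415
white 276 404 414
white 280 403 414
white 284 402 413
white 288 401 412
white 292 400 412
white 296 403 409
```

Emit:
step_arm(moves=[{"tx": 0,"ty": 0,"tz": 7,"roll": 0},{"tx": 0,"ty": 0,"tz": 14,"roll": 0},{"tx": 0,"ty": 0,"tz": 20,"roll": 0},{"tx": 0,"ty": 0,"tz": 25,"roll": 0},{"tx": 0,"ty": 0,"tz": 25,"roll": 0}])

```text
t: 28.58
eef_pos: [500.5, -274.8, 225.5]
tcp_rot: [-3.141, 0.001, -0.0]
ft_force: [0.6, -0.1, -0.2]
opening: 0.164
grip_force: 30.0
```

Emit:
step_arm(moves=[{"tx": 0,"ty": 0,"tz": 1,"roll": 0},{"tx": 0,"ty": 0,"tz": 2,"roll": 0},{"tx": 0,"ty": 0,"tz": 3,"roll": 0},{"tx": 0,"ty": 0,"tz": 3,"roll": 0}])

```text
t: 28.92
eef_pos: [500.9, -275.1, 223.8]
tcp_rot: [3.141, -0.0, -0.0]
ft_force: [2.1, 0.5, -0.5]
opening: 0.166
grip_force: 30.0
```

Emit:
step_arm(moves=[{"tx": 0,"ty": 0,"tz": 0,"roll": 0},{"tx": 0,"ty": 0,"tz": 0,"roll": 0},{"tx": 0,"ty": 0,"tz": 0,"roll": 0},{"tx": 0,"ty": 0,"tz": 0,"roll": 0},{"tx": 0,"ty": 0,"tz": 0,"roll": 0},{"tx": 0,"ty": 0,"tz": 0,"roll": 0},{"tx": 0,"ty": 0,"tz": 0,"roll": 0},{"tx": 0,"ty": 0,"tz": 0,"roll": 0},{"tx": 0,"ty": 0,"tz": 0,"roll": 0},{"tx": 0,"ty": 0,"tz": 0,"roll": 0},{"tx": 0,"ty": 0,"tz": 0,"roll": 0},{"tx": 0,"ty": 0,"tz": 0,"roll": 0}], grip=95)

```text
t: 29.92
eef_pos: [500.8, -275.0, 223.7]
tcp_rot: [3.141, -0.0, -0.0]
ft_force: [-0.3, -0.7, -0.4]
opening: 0.948
grip_force: 0.0
```

Emit:
step_arm(moves=[{"tx": 0,"ty": 0,"tz": 0,"roll": 0},{"tx": 0,"ty": 0,"tz": 0,"roll": 0},{"tx": 0,"ty": 0,"tz": 0,"roll": 0},{"tx": 0,"ty": 0,"tz": -20,"roll": 0},{"tx": 0,"ty": 0,"tz": -50,"roll": 0},{"tx": 0,"ty": 0,"tz": -85,"roll": 0},{"tx": 0,"ty": 0,"tz": -120,"roll": 0},{"tx": 0,"ty": 0,"tz": -150,"roll": 0},{"tx": -30,"ty": 25,"tz": -160,"roll": 0},{"tx": -55,"ty": 55,"tz": -160,"roll": 0},{"tx": -80,"ty": 85,"tz": -160,"roll": 0},{"tx": -105,"ty": 115,"tz": -160,"roll": 0}])

```text
t: 30.92
eef_pos: [394.6, -390.8, 384.2]
tcp_rot: [3.141, -0.0, 0.001]
ft_force: [0.5, -0.7, -0.2]
opening: 0.996
grip_force: 0.0
```

Emit:
step_arm(moves=[{"tx": -25,"ty": 35,"tz": 0,"roll": 0},{"tx": -50,"ty": 70,"tz": 0,"roll": 0},{"tx": -75,"ty": 105,"tz": 0,"roll": 0},{"tx": -100,"ty": 135,"tz": 0,"roll": 0},{"tx": -125,"ty": 165,"tz": 0,"roll": 0},{"tx": -150,"ty": 195,"tz": 0,"roll": 0},{"tx": -150,"ty": 195,"tz": 0,"roll": 0},{"tx": -150,"ty": 195,"tz": 0,"roll": 0}])

```text
t: 31.58
eef_pos: [244.3, -586.1, 382.8]
tcp_rot: [-3.14, 0.0, -0.003]
ft_force: [-0.3, 0.2, -1.1]
opening: 1.002
grip_force: 0.0
```

```bash
python3 - <<'E'
from h import *
from cell import env,optics
d={n:optics.read_camera(n) for n in("side","top")};pickle.dump(d,open("c14.pkl","wb"));s=env.state();print(s["t"],s["eef_pos"].round(1),s["opening"],s["ft_force"].round(1))
d0=pickle.load(open("c0.pkl","rb"))
for n,r in(("side",(385,235,60,70)),("top",(415,165,70,65))):
    x,y,w,h=r
    for tag,D in(("before",d0),("now",d)):
        hs=cv2.cvtColor(D[n]["pixels"][y:y+h,x:x+w],cv2.COLOR_BGR2HSV)
        for nm,lo,hi in(("wood",(3,60,60),(20,210,255)),("white",(0,0,120),(180,60,255))):
            k,l,st,ce=cv2.connectedComponentsWithStats(cv2.inRange(hs,lo,hi))
            if k>1:
                i=1+st[1:,4].argmax();print(n,tag,nm,st[i].tolist(),(ce[i]+[x,y]).round(1))
# tongue row brightness now vs before, behind the bar
g0=d0["top"]["pixels"].max(2).astype(np.float32);g1=d["top"]["pixels"].max(2).astype(np.float32)
R=Ro.from_euler("z",-.226).as_matrix();O=np.array([591.4,-16.5,128])
for a in(.224,.112,0,-.112,-.224):
    q=px(d["top"],[O+R@[170-(250-o)*np.cos(a),(250-o)*np.sin(a),36] for o in range(0,12)]).astype(np.float32)
    f=lambda g:cv2.remap(g,q[:,0].reshape(1,-1),q[:,1].reshape(1,-1),cv2.INTER_LINEAR)[0].astype(int)
    print(a,"before",f(g0),"now",f(g1))
E
```

```text
31.6833 [ 246.  -584.6  383.7] 1.0007847639120162 [ 0.7  0.5 -0.3]
side before wood [0, 35, 35, 35, 632] [396.7 292. ]
side before white [15, 32, 16, 27, 232] [407.6 280.3]
side now wood [0, 0, 60, 70, 3277] [419.  266.7]
side now white [1, 13, 8, 5, 17] [389.5 250.1]
top before wood [22, 24, 28, 12, 189] [451.7 195.1]
top before white [13, 23, 21, 23, 237] [436.8 200.2]
top now wood [22, 30, 16, 8, 101] [445.5 198.8]
top now white [13, 23, 22, 23, 238] [436.8 199.8]
0.224 before [217 218 219 219 220 220 197 167 131 115 108 109] now [222 222 222 223 226 225 191 154 121 117 115 115]
0.112 before [205 209 214 216 216 217 222 222 219 200 189 191] now [206 212 218 220 220 221 222 220 217 201 192 194]
0 before [174 189 201 205 205 205 198 189 167 125  86  97] now [183 199 211 215 213 211 189 163 141 121 102 108]
-0.112 before [218 220 220 220 219 221 223 217 170 118 102 108] now [222 222 223 223 223 217 207 192 156 118 107 113]
-0.224 before [211 206 204 201 199 197 195 189 183 155 123 106] now [204 202 204 206 205 203 196 180 163 145 125 115]
```

```bash
python3 -c "
from cell import env
print(env.job_done())"
```

```text
the job is handed in; nothing more can be done
None
```

I ran the stick along all five tongues in one pass, with the tool staying at its flush height, stood it back upright in the narrow cup, which had not shifted in the camera images, and handed the job in at 31.7 s; no verdict came back.

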